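Pack the shoe-care tray

ROBOT

A 6-joint arm with a two-finger parallel gripper is mounted at the origin on the work surface. World frame = base frame: x ahead of the robot, y to its left, z up, the work surface at z = 0. Lengths are in mm, angles in rad, forces in N, time in s.
With the tool pointing down it reaches from about 300 to 750 mm from the base axis. Payload 8.5 kg.
Tool frame: the origin (TCP) lies on the front face of the gripper's body, between the roots of the fingers; the fingertips stand 73 mm ahead of it and the grasp point (between the pads) lies 54 mm ahead of it; z points along the fingers, y is the direction in which the jaws open and shut (so a half turn about z gives the same grasp; the last joint's range is limited). The gripper opens to 85 mm and grips with 20 to 120 N. Pads are 22 mm wide; open, the fingers measure 114 mm over their backs; the gripper's body (76 mm by 85 mm) begins 54 mm behind the grasp point. The pads swing forward as they close: fully open they stand 13 mm farther back than shut.
Start: joints at [0.938, 0.381, 1.297, -0, 1.464, -0.215], TCP at [223.153, 502.677, 303.922] pointing down, gripper open.
Joint ranges: [-3.11, 3.11], [-0.89, 2.33], [0.22, 2.48], [-1.42, 4.56], [0.17, 2.85], [-2.88, 2.88]. Speed limits (rad/s): [2.39, 2.39, 3.14, 3.14, 3.14, 3.14].

INTERFACE

Orientations are given as a unit quaternion [x, y, z, w].
In Python, from workcell import robot gives the robot as it stands.
- The arm moves only by the tool apply_moves, never from a script. Its argument "plan" is a list of rows, each a list of 3 entries, a list of its own where there are three numbers: the finger opening in m, from 0 to 0.0854, then the shift along the tool's x, y, z in m, then the turn, a rotation vector about the tool's x, y, z in rad. A call has 1 to 5 rows; each row is the pose to reach, as a shift and turn from the pose commanded when the call began, along the tool's axes at that moment; what a row does not reach only later rows make up. A row lasts 1/8 s, in which the tool goes at most 62.5 mm and 10.7 degrees, less where a joint would pass 70% of its speed; a pose out of reach is approached as far as the arm can. A call with a gripper value outside its range is refused whole. The fingers move at their own pace and stop on an object; "force" is the grip in N (left out, the last holds). Time passes only in rows, so rows that repeat a pose let the fingers close. It gives the time, the measured TCP pose, the force and the opening at its end, in the units of the state.
- robot.observe(): the state, without advancing time (a new reading comes with each control period).
- robot.snapshot(name): name is "side" or "top"; returns the picture (420x560x3 uint8, blue, green, red); there is no depth.
- robot.camera_info(name): a dict with "fovy" (degrees; the focal length in pixels is half the picture's height over the tangent of half this angle, whatever the lens; pixels are square), "cx", "cy" (the principal point, pixels), "world_to_cam" (4x4, takes a point from world to camera coordinates). Camera axes: x right, y down, z forward; pixel columns grow to the right and rows downward; lengths in mm; the calibration is good to about 2 mm. A picture is of the moment at which its call begins. camera_info takes no time and is no camera call.
- robot.close_job(): hands the job in, once; it reports no verdict.
The state is a dict: "time": time; "joint_pos": joint angles; "qvel": joint speeds; "effort": joint torques, N m; "position": TCP position; "tcp_rot": TCP orientation; "wrist_force": force on the tool from outside, world axes, zero at the start; "moment": the same for the moment, N m; "finger_gap": finger opening in mm.
Only numpy, scipy, OpenCV 4.12 (cv2) and the standard library are available. Lean on these libraries where they do the work, as an engineer would, in place of code of your own. Each camera call takes 0.05 s, during which the arm holds its last target. There are 200 camera calls.

TASK

Pack the shoe-care kit into the wooden tray: put the large polish tin flat in the round recess first, then stack the small polish tin centred on top of it, lay the shoe brush (the one without a handle) bristles down in the oblong recess, and stand the spray bottle upright in the square recess, all sitting fully down and level. Leave the candle, the brush with a handle and the bottle with the plain cap standing where they are.

Things in the scene. Friction and masses are not known exactly. Their poses are not given: they have to be found in the camera images.
- large_tin_mid (a point): Large shoe-polish tin: closed plain metal disc, 66 mm diameter, 30 mm high, with a flat lid and no wick. Point at its centre, 15 mm above its underside; z up. Starts upright on the bench. To stand it in a recess, hold it by its upper 20 mm so that the fingertips stay above the tray rim.
- small_tin_mid (a point): Small shoe-polish tin: closed plain metal disc like the large one, 50 mm diameter, 24 mm high. Point at its centre, 12 mm above its underside; z up along its axis. Starts upright on the bench.
- shoe_brush_mid (a point): Shoe brush without a handle: a wooden block 96 x 44 mm and 18 mm thick, on black bristles (stiff, 86 x 36 mm, 24 mm high); 42 mm high in all. Lies bristles down on the bench. Point at its centre, 21 mm above the bristle ends; x along its 96 mm length, y across its 44 mm width, z up.
- spray_bottle_mid (a point): Brown glass spray bottle with a white push dispenser on top whose small nozzle sticks out sideways (along its x, to 26 mm from the axis). Straight round body 44 mm diameter up to 54 mm above its underside, 88 mm high in all. Point on its axis at half height, 44 mm above its underside; z up. Starts upright on the bench.
- round_bay_floor (a point): Wooden tray insert with a ROUND recess 86 mm in diameter, 8 mm deep. Point: centre of the recess floor, 12 mm above the bench; z up, x along the insert's 120 mm side. Three inserts (120 x 90 mm each) lie in any order side by side, 92 mm apart, in a shallow fixed wooden tray 142 x 294 mm; their tops and the tray rim are flush, 20 mm above the bench. They do not move.
- long_bay_floor (a point): Wooden tray insert with an OBLONG recess, 112 mm (its x) by 66 mm (its y), 8 mm deep; otherwise as the round one. The point is the centre of the recess floor, 12 mm above the bench; z up.
- square_bay_floor (a point): Wooden tray insert with a SQUARE recess, 64 x 64 mm, 8 mm deep; otherwise as the round one. The point is the centre of the recess floor, 12 mm above the bench; z up.
- candle_tin_mid (a point): Look-alike, to be left alone: candle in a metal tin, 58 mm diameter and 46 mm high (taller than the polish tins), with pale wax and a short black wick on top. Point at its centre, 23 mm up.
- handled_brush_mid (a point): Look-alike, to be left alone: brush of the same wood and bristles but with a handle. Head 70 x 44 mm, 42 mm high, handle 18 mm wide; 142 mm long over all along its x (handle at +x). Point at the middle of its length, 21 mm up.
- capped_bottle_mid (a point): Look-alike, to be left alone: brown glass bottle 44 mm in diameter with a plain round black screw cap, no dispenser; 76 mm high. Point on its axis, 38 mm up.

How it is judged (in metres and radians):
On the way, in this order (a step that is already met when the one before it is completed fails the run):
1. the large polish tin sits flat in the round recess (horizontal distance between large_tin_mid and round_bay_floor below 0.018 m and z of large_tin_mid in the frame of round_bay_floor between 0.011 and 0.019 m and angle between large_tin_mid's own z axis and vertical below 0.12 rad), for 0.2 s.
2. the small polish tin stands centred on the large one in the round recess (all of step 1 and horizontal distance between small_tin_mid and large_tin_mid below 0.015 m and z of small_tin_mid in the frame of round_bay_floor between 0.038 and 0.046 m and angle between small_tin_mid's own z axis and vertical below 0.12 rad), for 0.2 s.
At the end, for the whole second after the job is handed in: Large tin, shoe brush and spray bottle flat on the floors of the round, oblong and square recess (18 mm of centre, 4 mm in height, 0.12 rad); small tin flat on the large one, within 15 mm of its centre; all at rest; candle, handled brush, capped bottle within 20 mm of their starts (all of step 2 and horizontal distance between shoe_brush_mid and long_bay_floor below 0.018 m and z of shoe_brush_mid in the frame of long_bay_floor between 0.017 and 0.025 m and angle between each of shoe_brush_mid, spray_bottle_mid's own z axis and vertical below 0.12 rad and horizontal distance between spray_bottle_mid and square_bay_floor below 0.018 m and z of spray_bottle_mid in the frame of square_bay_floor between 0.04 and 0.048 m and linear speed of each of large_tin, small_tin, shoe_brush, spray_bottle below 0.02 m/s and angular speed of each of large_tin, small_tin, shoe_brush, spray_bottle below 0.2 rad/s and distance of each of candle_tin_mid, handled_brush_mid, capped_bottle_mid from where it was at the start of the episode below 0.02 m); the robot touches nothing.
It fails at once if the candle is moved more than 20 mm or tipped over (distance of candle_tin_mid from where it was at the start of the episode above 0.02 m or angle between candle_tin_mid's own z axis and vertical above 0.5 rad).
It fails at once if the brush with a handle is moved more than 20 mm or tipped over (distance of handled_brush_mid from where it was at the start of the episode above 0.02 m or angle between handled_brush_mid's own z axis and vertical above 0.5 rad).
It fails at once if the bottle with the plain cap is moved more than 20 mm or tipped over (distance of capped_bottle_mid from where it was at the start of the episode above 0.02 m or angle between capped_bottle_mid's own z axis and vertical above 0.5 rad).
It also fails if it takes over 112 s, if anything falls off the work surface, if the arm or the gripper's body presses on something with over 40 N, if the wrist force passes 120 N, or if a joint passes its speed limit or range.

## Working session

There is one attempt and no reset: what is moved stays moved. The work goes in short steps, Python scripts to look and compute and a tool call to move; the robot and the scene stay as the last step left them, time stands still between calls to the robot, and variables do not carry over. Pictures are saved under pics/ and viewed, about 12 in all and at most 16, crops included, and the job is handed in when it is done.

Besides the shell and the picture viewer there is one more tool, called in YAML: its name, and indented under it one key for each argument. apply_moves: Moves the arm, as the interface text tells. Its arguments: {"type":"object","properties":{"plan":{"type":"array"},"force":{"type":"number"}},"required":["plan"]}

```bash
mkdir -p pics; ls; python3 - <<'E'
from workcell import robot
import cv2
print(robot.observe())
for n in("top","side"):
    print(n,robot.camera_info(n)); cv2.imwrite(f"pics/{n}0.png",robot.snapshot(n))
E
```

```text
pics
{'time': 0.0, 'joint_pos': array([ 9.37715394e-01,  3.81191524e-01,  1.29826419e+00,  3.05995458e-05,
        1.46356467e+00, -2.15314374e-01]), 'qvel': array([-0.00059191, -0.00117769, -0.00139014,  0.00048996,  0.00079048,
       -0.0019083 ]), 'effort': array([-1.50218275e-04, -4.48467743e+01, -2.31286454e+01, -1.58229896e-04,
        4.70618936e-03,  2.13672109e-05]), 'position': array([223.03876236, 502.54494016, 303.31293879]), 'tcp_rot': array([ 2.07369143e-01,  9.78262505e-01, -6.44336359e-04, -3.07683096e-04]), 'wrist_force': array([ 0.5599344 , -0.41236881, -0.10822281]), 'moment': array([-0.02570432, -0.03432615, -0.01810832]), 'finger_gap': 85.62802694443083}
top {'fovy': 52.28610653451007, 'cx': 283.00555570180035, 'cy': 216.76807227126693, 'world_to_cam': array([[ 1.79884966e-02, -9.99670132e-01,  1.83314111e-02,
        -2.44033517e+01],
       [-9.97790815e-01, -1.91213601e-02, -6.36228137e-02,
         5.40502326e+02],
       [ 6.39523481e-02, -1.71464349e-02, -9.97805641e-01,
         9.85356965e+02],
       [ 0.00000000e+00,  0.00000000e+00,  0.00000000e+00,
         1.00000000e+00]])}
side {'fovy': 56.07620950908931, 'cx': 269.2601767308786, 'cy': 212.7989843618774, 'world_to_cam': array([[ 9.55043445e-01, -2.96342367e-01,  8.55684598e-03,
        -5.22537205e+02],
       [-2.16729811e-01, -7.17582542e-01, -6.61893862e-01,
         1.53326209e+02],
       [ 2.02287437e-01,  6.30282871e-01, -7.49548728e-01,
         8.20972939e+02],
       [ 0.00000000e+00,  0.00000000e+00,  0.00000000e+00,
         1.00000000e+00]])}
```

View pics/top0.png

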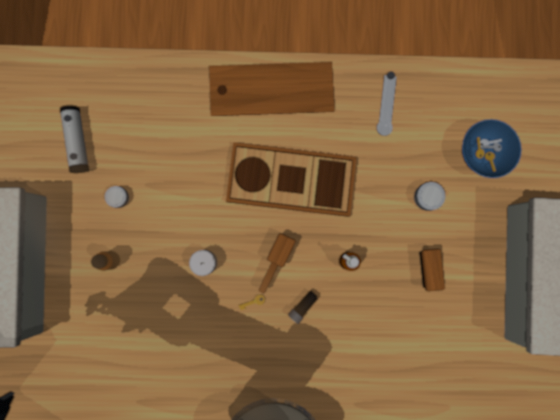

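View pics/side0.png

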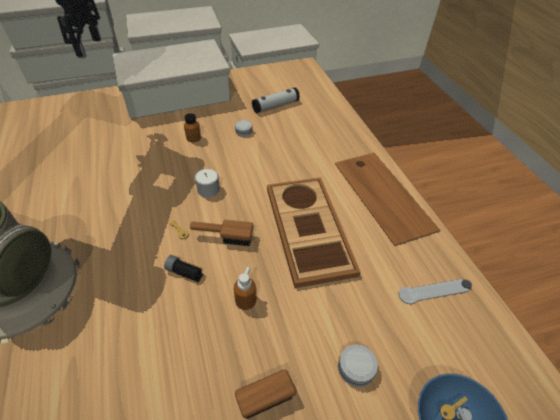

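Top view: large tin (431,196), small tin (116,197), candle with wick (202,262), handled brush (276,260), spray bottle (349,261), plain-cap bottle (105,260), brush (432,269). In the tray, round (252,175), square (292,179), oblong (332,184). The side view agrees. Next are zoomed crops for exact pixels.

```bash
cat > h.py <<'E'
import numpy as np, cv2
from workcell import robot
from scipy.spatial.transform import Rotation as R
def cam(n):
    c=robot.camera_info(n); f=210/np.tan(np.radians(c["fovy"]/2)); return c["world_to_cam"],f,c["cx"],c["cy"]
def ray(n,u,v):
    M,f,cx,cy=cam(n); d=M[:3,:3].T@[(u-cx)/f,(v-cy)/f,1]; return -M[:3,:3].T@M[:3,3],d
def pix(n,u,v,z):
    o,d=ray(n,u,v); return (o+d*(z-o[2])/d[2])[:2].round(1)
def proj(n,p):
    M,f,cx,cy=cam(n); q=M[:3,:3]@p+M[:3,3]; return np.array([cx+f*q[0]/q[2],cy+f*q[1]/q[2]]).round(1)
def go(x,y,z,yaw):
    "shift (m) and turn in tool frame to TCP x,y,z (mm) with jaw direction at yaw deg (mod 180), tool down"
    s=robot.observe(); T=R.from_quat(s["tcp_rot"])
    sh=T.inv().apply(np.array([x,y,z])-s["position"])/1000
    best=None
    for k in (0,180):
        a=np.radians(yaw+k); Y=[np.cos(a),np.sin(a),0]; Z=[0,0,-1.]
        G=R.from_matrix(np.c_[np.cross(Y,Z),Y,Z]); t=(T.inv()*G).as_rotvec()
        if best is None or np.linalg.norm(t)<np.linalg.norm(best): best=t
    print("t",s["time"].__round__(2),"pos",s["position"].round(1),"gap",round(s["finger_gap"],1),"j",s["joint_pos"].round(2),"F",s["wrist_force"].round(1))
    print("shift",sh.round(4),"turn",best.round(3))
E
python3 - <<'E'
import cv2,numpy as np
from h import *
I=cv2.imread("pics/top0.png")
def crop(u,v,w,h,k,t):
    c=cv2.resize(I[v:v+h,u:u+w],None,fx=k,fy=k,interpolation=cv2.INTER_CUBIC)
    for x in range(0,w,10):
        cv2.line(c,(x*k,0),(x*k,4),(0,255,255)); cv2.putText(c,str(u+x),(x*k,14),0,.32,(0,255,255))
    for y in range(0,h,10):
        cv2.line(c,(0,y*k),(4,y*k),(0,255,255)); cv2.putText(c,str(v+y),(5,y*k+4),0,.32,(0,255,255))
    return c
a=crop(222,138,140,80,5,0)
b=np.hstack([crop(98,178,38,38,5,0),crop(410,176,40,38,5,0),crop(412,241,42,38,5,0)[:190],crop(332,243,38,38,5,0)])
W=max(a.shape[1],b.shape[1]); out=np.vstack([np.pad(i,((0,0),(0,W-i.shape[1]),(0,0))) for i in(a,b)])
b2=crop(417,241,32,56,5,0)
cv2.imwrite("pics/c1.png",out); cv2.imwrite("pics/c2.png",b2); print(out.shape)
for n,u,v,z in[("L",431,196,30),("S",116,197,24),("br",432,269,42),("sp",349,261,80),("ro",252,175,12),("sq",292,179,12),("ob",332,184,12)]: print(n,pix("top",u,v,z))
for n,u,v,z in[("L",358,364,30),("S",244,128,24),("sp",245,282,70),("ro",299,197,12),("sq",310,224,12),("ob",321,257,12),("br",265,388,42)]: print(n,pix("side",u,v,z))
E
```

```text
(590, 790, 3)
L [ 595.3 -359. ]
S [578.9 373.8]
br [ 426.3 -356.3]
sp [ 442.6 -159.5]
ro [638.9  60.8]
sq [631.3 -34.2]
ob [ 621.3 -129.3]
L [ 596.9 -363.2]
S [581.6 359.7]
sp [ 445.5 -169.3]
ro [644.1  62.9]
sq [638.7 -26.9]
ob [ 627.7 -121.7]
br [ 428.5 -357.5]
```

View pics/c1.png

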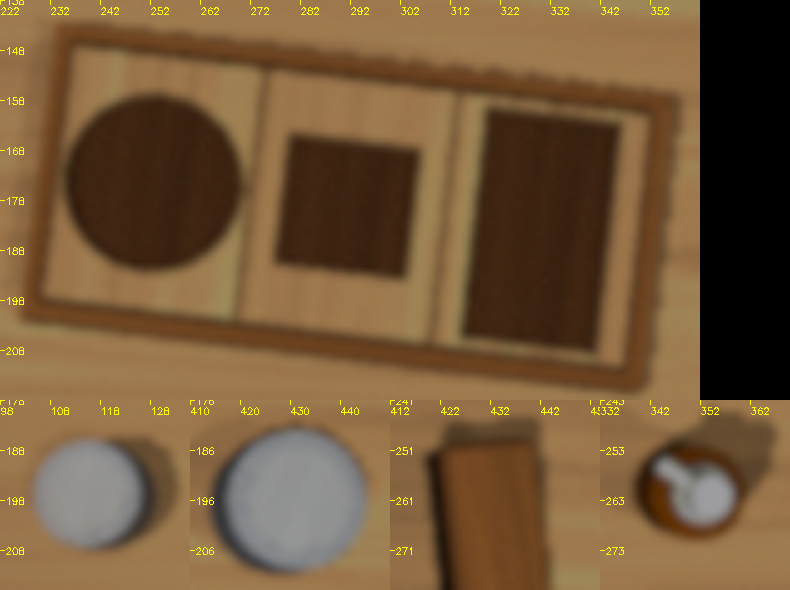

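View pics/c2.png

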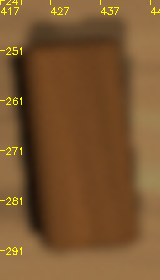

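```bash
python3 - <<'E'
import cv2,numpy as np
I=cv2.imread("pics/side0.png")
def crop(u,v,w,h,k):
    c=cv2.resize(I[v:v+h,u:u+w],None,fx=k,fy=k,interpolation=cv2.INTER_CUBIC)
    for x in range(0,w,10):
        cv2.line(c,(x*k,0),(x*k,4),(0,255,255)); cv2.putText(c,str(u+x),(x*k,14),0,.32,(0,255,255))
    for y in range(0,h,10):
        cv2.line(c,(0,y*k),(4,y*k),(0,255,255)); cv2.putText(c,str(v+y),(5,y*k+4),0,.32,(0,255,255))
    return c
def P(i,w,h): return np.pad(i,((0,h-i.shape[0]),(0,w-i.shape[1]),(0,0)))
L=crop(260,172,100,120,5)
out=np.hstack([L,np.vstack([P(crop(230,115,30,25,5),300,125),P(crop(335,340,48,48,5),300,240),P(crop(230,260,35,47,5),300,235)])])
cv2.imwrite("pics/c3.png",out)
cv2.imwrite("pics/c4.png",crop(230,365,75,50,8))
E
```

```text
(no output)
```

View pics/c3.png

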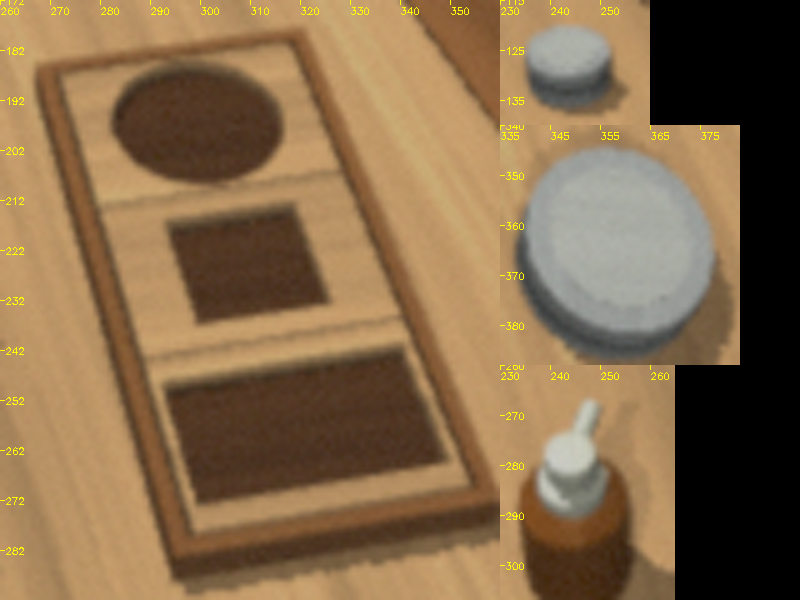

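View pics/c4.png

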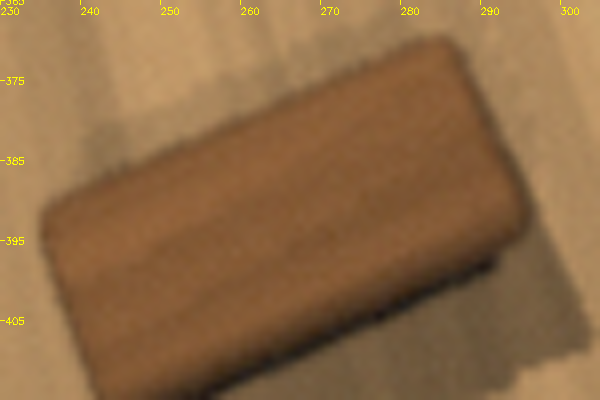

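```bash
python3 - <<'E'
from h import *
from scipy.optimize import least_squares
sg=np.array([[1,1],[1,-1],[-1,-1],[-1,1]])
# obs: name, camera, pixel, z ; tray-local points
O=[]
def loc(px,py): return ("tray",px,py)
top={"ro":(252.9,174.6),"sq":(291.6,179.2),"ob":(330.4,184)}; side={"ro":(299.6,196.6)}
A=[("top",p,loc(0,dy),20) for p,dy in((top["ro"],92),(top["sq"],0),(top["ob"],-92))]
# tray outer corners top crop
for q,l in(((58,28),(71,147)),((680,96),(71,-147)),((650,390),(-71,-147)),((24,320),(-71,147))): A.append(("top",(222+q[0]/5,138+q[1]/5),loc(*l),20))
for q,l in(((38,68),(-71,147)),((302,30),(71,147)),((172,555),(-71,-147))): A.append(("side",(260+q[0]/5,172+q[1]/5),loc(*l),20))
A.append(("side",side["ro"],loc(0,92),20))
for q,l in(((166,224),(-32,32)),((295,204),(32,32)),((330,302),(32,-32)),((197,324),(-32,-32))): A.append(("side",(260+q[0]/5,172+q[1]/5),loc(*l),20))
for q,l in(((162,382),(-56,-59)),((404,347),(56,-59)),((447,461),(56,-125)),((197,503),(-56,-125))): A.append(("side",(260+q[0]/5,172+q[1]/5),loc(*l),20))
obj=["L","S","br","spd"]; zs=dict(L=30,S=24,br=42,spd=86)
for n,c,p in(("L","top",(430.4,196)),("S","top",(115.6,196.8)),("br","top",(433.6,270)),("spd","top",(354.4,262)),("L","side",(359,363.2)),("S","side",(243.8,125.4)),("br","side",(265.3,392.5)),("spd","side",(244,277))): A.append((c,p,n,zs[n]))
C={n:cam(n) for n in("top","side")}
def pr(n,P,k):
    M,f,cx,cy=C[n]; q=M[:3,:3]@P+M[:3,3]; x=q[:2]/q[2]; s=1+k*(x@x); return np.array([cx,cy])+f*s*x
def res(p):
    r=[]; th=p[4];c,s=np.cos(th),np.sin(th)
    for n,px,w,z in A:
        if w[0]=="tray": X=[p[2]+c*w[1]-s*w[2],p[3]+s*w[1]+c*w[2],z]
        else: i=5+2*obj.index(w); X=[p[i],p[i+1],z]
        r+=list(pr(n,np.array(X),p[0] if n=="top" else p[1])-px)
    return np.array(r)
s=least_squares(res,[0,0,630,-32,-.1,595,-360,580,365,427,-357,443,-165],loss="soft_l1",x_scale=[.1,.1]+[10]*2+[.1]+[10]*8)
p=s.x; print("k",p[:2],"tray",p[2:5]); c,t=np.cos(p[4]),np.sin(p[4])
print("round",p[2]-t*92,p[3]+c*92,"oblong",p[2]+t*92,p[3]-c*92)
for i,n in enumerate(obj): print(n,p[5+2*i:7+2*i].round(1))
for a,r in zip(A,res(p).reshape(-1,2)): print(a[0],a[2],r.round(1))
E
```

```text
k [-0.04628796  0.02161258] tray [ 6.32061024e+02 -3.41453423e+01 -9.78799154e-02]
round 641.0516041599046 57.41430748366184 oblong 623.0704432065068 -125.70499202015344
L [ 597.9 -360.8]
S [581.2 376.4]
br [ 426.2 -362.8]
spd [ 443.1 -169.4]
top ('tray', 0, 92) [ 0.4 -1. ]
top ('tray', 0, 0) [ 0.5 -1. ]
top ('tray', 0, -92) [ 0.5 -1.2]
top ('tray', 71, 147) [ 0.2 -2.2]
top ('tray', 71, -147) [-0.9 -1.1]
top ('tray', -71, -147) [-1.2 -0.6]
top ('tray', -71, 147) [-0.5 -1.3]
side ('tray', -71, 147) [-1.4 -0.5]
side ('tray', 71, 147) [-0.2 -0.4]
side ('tray', -71, -147) [0.  1.2]
side ('tray', 0, 92) [-0.8 -0.1]
side ('tray', -32, 32) [-1.2 -0.3]
side ('tray', 32, 32) [-0.8 -0.2]
side ('tray', 32, -32) [0.1 0.9]
side ('tray', -32, -32) [-0.6  0.8]
side ('tray', -56, -59) [-1.1  0.4]
side ('tray', 56, -59) [-0.8 -0.5]
side ('tray', 56, -125) [0.5 1. ]
side ('tray', -56, -125) [-0.6  1.4]
top L [ 0.5 -1. ]
top S [ 0.5 -0.6]
top br [ 0.3 -1.2]
top spd [-0.5 -1.1]
side L [-0.7 -0. ]
side S [-1.4 -0.8]
side br [-0.7 -0. ]
side spd [-0.6  0.9]
```

```bash
python3 - <<'E'
from h import *
go(598,-361,200,66)
print(pix("top",350,261,54),pix("top",354.4,262,86),pix("top",344.6,256.4,80))
a=[pix("side",*q,42) for q in((235.3,391.3),(287,369.8),(296.3,394),(242.5,415))];b=[pix("top",*q,42) for q in((422.4,250),(442.4,249.5),(444.4,289.4),(426,290.4))]; print(a,b)
print(pix("side",244,277,86),pix("side",248,267.5,80))
E
```

```text
t 0.1 pos [223.1 502.5 303.4] gap 85.5 j [ 0.94  0.38  1.3   0.    1.46 -0.22] F [-1.   0.7  0.3]
shift [-0.6931 -0.637   0.104 ] turn [-0.001 -0.     0.001]
[ 441.7 -166.2] [ 440.9 -170.2] [ 452.5 -149.7]
[array([ 380.4, -348.1]), array([ 472.8, -340.1]), array([ 474.7, -381.5]), array([ 382.6, -386.2])] [array([ 469.2, -334.3]), array([ 471.2, -380.4]), array([ 380.6, -384.5]), array([ 377.7, -342.3])]
[ 444.6 -168. ] [ 458.2 -145.8]
```

apply_moves:
  plan:
    - [0.085,[-0.693,-0.637,0.05],[0,0,0]]
    - [0.085,[-0.693,-0.637,0.05],[0,0,0]]
    - [0.085,[-0.693,-0.637,0.05],[0,0,0]]
    - [0.085,[-0.693,-0.637,0.05],[0,0,0]]
    - [0.085,[-0.693,-0.637,0.05],[0,0,0]]
  force: 40

```text
time: 0.72
position: [347.8, 214.6, 287.2]
tcp_rot: [0.207, 0.978, 0.0, 0.0]
wrist_force: [1.6, 0.7, 0.6]
finger_gap: 84.9
```

```bash
python3 -c "
from h import *
go(598,-361,200,66)"
```

```text
t 0.72 pos [347.8 214.6 287.2] gap 84.9 j [ 0.26  0.15  1.68 -0.    1.31 -0.89] F [1.6 0.7 0.6]
shift [-0.4621 -0.4247  0.0872] turn [0.    0.    0.001]
```

apply_moves:
  plan:
    - [0.085,[-0.462,-0.425,0.087],[0,0,0]]
    - [0.085,[-0.462,-0.425,0.087],[0,0,0]]
    - [0.085,[-0.462,-0.425,0.087],[0,0,0]]
    - [0.085,[-0.462,-0.425,0.087],[0,0,0]]
    - [0.085,[-0.462,-0.425,0.087],[0,0,0]]

```text
time: 1.35
position: [471.0, -69.6, 244.0]
tcp_rot: [0.208, 0.978, 0.0, -0.0]
wrist_force: [1.3, 0.5, 0.7]
finger_gap: 85.0
```

```bash
python3 -c "
from h import *
go(598,-361,140,66)"
```

```text
t 1.35 pos [471.  -69.6 244. ] gap 85.0 j [-0.4   0.31  1.6   0.    1.24 -1.55] F [1.3 0.5 0.7]
shift [-0.2344 -0.2147  0.1039] turn [ 0.    -0.     0.001]
```

apply_moves:
  plan:
    - [0.085,[-0.234,-0.215,0.06],[0,0,0]]
    - [0.085,[-0.234,-0.215,0.06],[0,0,0]]
    - [0.085,[-0.234,-0.215,0.06],[0,0,0]]
    - [0.085,[-0.234,-0.215,0.06],[0,0,0]]
    - [0.085,[-0.234,-0.215,0.1],[0,0,0]]

```text
time: 1.98
position: [589.5, -341.5, 161.4]
tcp_rot: [0.208, 0.978, -0.001, 0.002]
wrist_force: [0.5, -0.6, 0.2]
finger_gap: 85.3
```

```bash
python3 -c "
from h import *
go(598,-361,86,66)
cv2.imwrite('pics/d1.png',np.hstack([cv2.resize(robot.snapshot('side')[280:420,280:460],None,fx=4,fy=4)]))"
```

```text
t 1.98 pos [ 589.5 -341.5  161.4] gap 85.3 j [-0.7   0.72  1.1   0.    1.32 -1.85] F [ 0.5 -0.6  0.2]
shift [-0.0153 -0.0143  0.0754] turn [-0.001  0.004  0.   ]
```

View pics/d1.png

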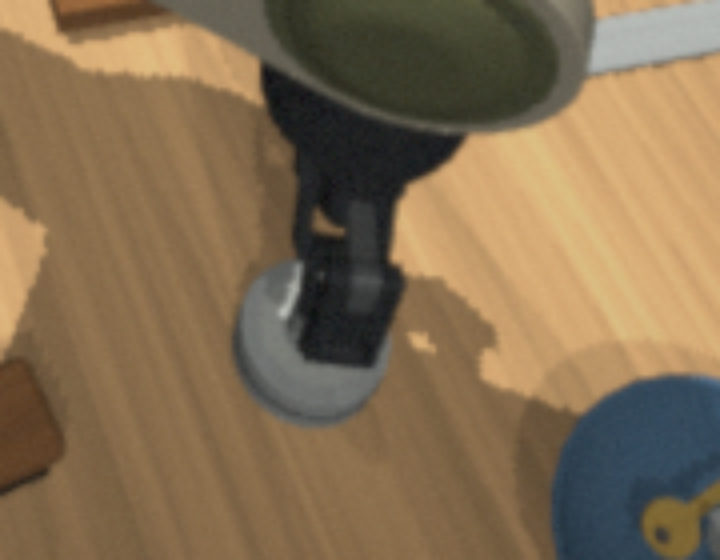

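The gripper is above the large tin, one finger in front of it, still 20 mm short in plan as the state says. I'll finish the shift, then descend.

apply_moves:
  plan:
    - [0.085,[-0.0153,-0.0143,0.01],[0,0,0]]
    - [0.085,[-0.0153,-0.0143,0.04],[0,0,0]]
    - [0.085,[-0.0153,-0.0143,0.06],[0,0,0]]
    - [0.085,[-0.0153,-0.0143,0.0755],[0,0,0]]
    - [0.085,[-0.0153,-0.0143,0.0755],[0,0,0]]

```text
time: 2.65
position: [596.4, -357.8, 84.1]
tcp_rot: [0.207, 0.978, 0.001, -0.001]
wrist_force: [0.7, 0.3, 1.1]
finger_gap: 84.9
```

```bash
python3 -c "
from h import *
go(598,-361,86,66)"
```

```text
t 2.65 pos [ 596.4 -357.8   84.1] gap 84.9 j [-0.71  0.83  1.11  0.    1.2  -1.86] F [0.7 0.3 1.1]
shift [-0.0028 -0.0023 -0.0019] turn [ 0.001 -0.002  0.001]
```

apply_moves:
  plan:
    - [0.06,[-0.003,-0.002,-0.001],[0,0,0]]
    - [0.06,[-0.003,-0.002,-0.001],[0,0,0]]
    - [0.06,[-0.003,-0.002,-0.001],[0,0,0]]
    - [0.06,[-0.003,-0.002,-0.001],[0,0,0]]
    - [0.06,[-0.003,-0.002,-0.001],[0,0,0]]
  force: 40

```text
time: 3.28
position: [599.3, -361.8, 88.1]
tcp_rot: [0.207, 0.978, -0.001, 0.002]
wrist_force: [1.0, 0.5, 6.4]
finger_gap: 63.6
```

apply_moves:
  plan:
    - [0.06,[0,0,0],[0,0,0]]
    - [0.06,[0,0,0],[0,0,0]]
    - [0.06,[0,0,-0.02],[0,0,0]]
    - [0.06,[0,0,-0.06],[0,0,0]]
    - [0.06,[0,0,-0.08],[0,0,0]]

```text
time: 3.9
position: [599.0, -361.5, 168.9]
tcp_rot: [0.207, 0.978, -0.001, 0.001]
wrist_force: [1.1, -0.6, -1.7]
finger_gap: 63.9
```

```bash
python3 -c "
from h import *
go(641,57.5,165,66)
cv2.imwrite('pics/d2.png',np.hstack([cv2.resize(robot.snapshot('side')[250:420,290:460],None,fx=4,fy=3.5)]))"
```

```text
t 3.9 pos [ 599.  -361.5  168.9] gap 63.9 j [-0.71  0.75  1.02 -0.    1.37 -1.86] F [ 1.1 -0.6 -1.7]
shift [0.1316 0.4    0.0031] turn [-0.001  0.003  0.001]
```

View pics/d2.png

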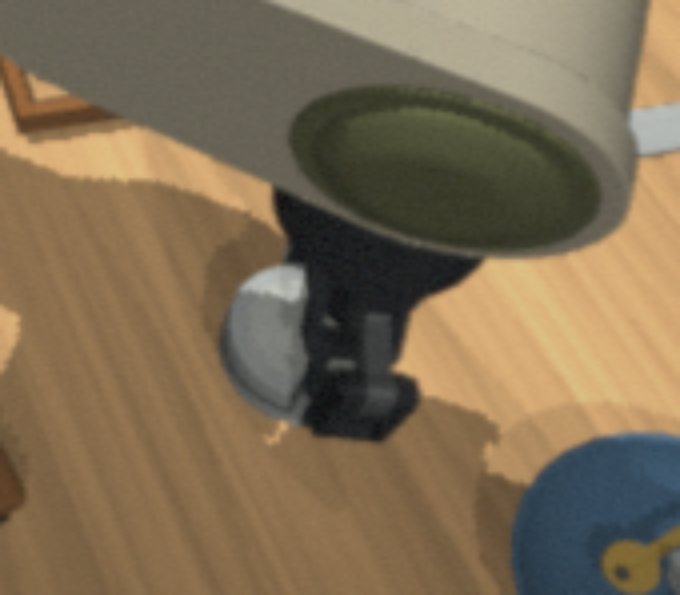

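```bash
python3 -c "
from h import *
for z in (0,15,30,60,80,95,110): print(z,proj('side',np.array([598,-361,z])))
T=robot.snapshot('top'); cv2.imwrite('pics/d3.png',cv2.resize(T[150:240,380:500],None,fx=6,fy=6))
print(robot.observe()['wrist_force'])"
```

```text
0 [355.1 368.9]
15 [356.6 365.8]
30 [358.1 362.6]
60 [361.2 356. ]
80 [363.4 351.3]
95 [365.1 347.6]
110 [366.9 343.8]
[ 0.61864964  1.13908118 -0.48736672]
```

View pics/d3.png

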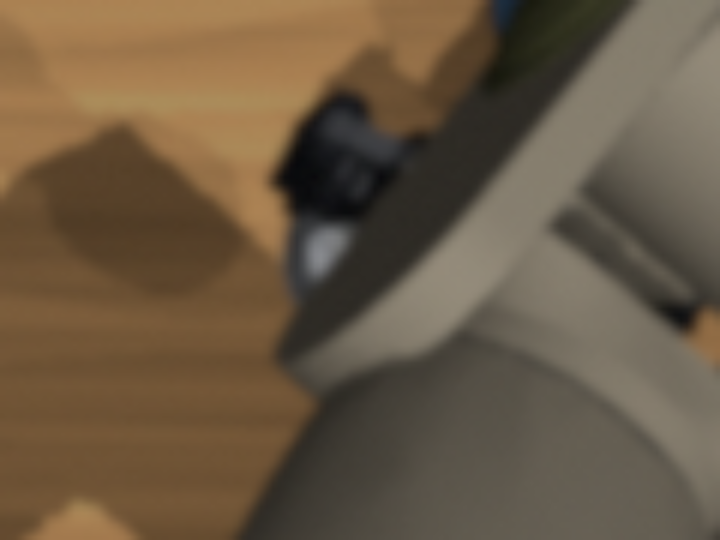

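apply_moves:
  plan:
    - [0.06,[0.132,0.4,0],[0,0,0]]
    - [0.06,[0.132,0.4,0],[0,0,0]]
    - [0.06,[0.132,0.4,0],[0,0,0]]
    - [0.06,[0.132,0.4,0],[0,0,0]]
    - [0.06,[0.132,0.4,0],[0,0,0]]

```text
time: 4.62
position: [629.2, -48.2, 165.2]
tcp_rot: [0.207, 0.978, 0.0, -0.001]
wrist_force: [0.6, -0.0, -1.6]
finger_gap: 64.1
```

```bash
python3 -c "
from h import *
go(641,57.5,130,66)"
```

```text
t 4.62 pos [629.2 -48.2 165.2] gap 64.1 j [-0.26  0.64  1.26 -0.    1.24 -1.42] F [ 0.6 -0.  -1.6]
shift [0.032  0.1014 0.0352] turn [-0.    -0.001  0.001]
```

apply_moves:
  plan:
    - [0.06,[0.032,0.1014,0.0],[0,0,0]]
    - [0.06,[0.032,0.1014,0.0],[0,0,0]]
    - [0.06,[0.032,0.1014,0.02],[0,0,0]]
    - [0.06,[0.032,0.1014,0.035],[0,0,0]]
    - [0.06,[0.032,0.1014,0.035],[0,0,0]]

```text
time: 5.25
position: [640.8, 54.9, 129.5]
tcp_rot: [0.208, 0.978, -0.0, -0.002]
wrist_force: [-0.4, 0.8, -1.4]
finger_gap: 64.0
```

```bash
python3 -c "
from h import *
go(641,57.5,101,66)
a=robot.snapshot('top')[110:240,200:320]; b=robot.snapshot('side')[140:250,250:370]
f=lambda i:cv2.resize(i,(400,int(i.shape[0]*400/i.shape[1])),interpolation=2)
a,b=f(a),f(b);h=max(len(a),len(b)); cv2.imwrite('pics/d4.png',np.hstack([np.pad(i,((0,h-len(i)),(0,0),(0,0))) for i in(a,b)]))"
```

```text
t 5.25 pos [640.8  54.9 129.5] gap 64.0 j [-0.1   0.7   1.25 -0.    1.19 -1.25] F [-0.4  0.8 -1.4]
shift [0.0008 0.0025 0.0285] turn [-0.001 -0.003  0.   ]
```

View pics/d4.png

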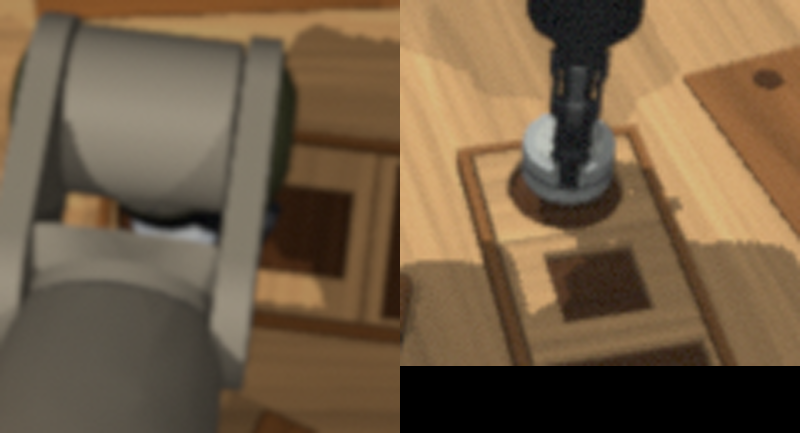

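Side view: the tin hangs level over the round recess, tin about (300,188), recess below. I'll lower it.

apply_moves:
  plan:
    - [0.06,[0.001,0.002,0.015],[0,0,0]]
    - [0.06,[0.001,0.002,0.025],[0,0,0]]
    - [0.06,[0.001,0.002,0.029],[0,0,0]]
    - [0.06,[0.001,0.002,0.029],[0,0,0]]
    - [0.06,[0.001,0.002,0.029],[0,0,0]]

```text
time: 5.98
position: [641.5, 57.7, 102.6]
tcp_rot: [0.207, 0.978, 0.0, 0.0]
wrist_force: [0.5, 0.2, -0.9]
finger_gap: 63.9
```

```bash
python3 -c "
from h import *
go(641,57.5,101,66)"
```

```text
t 5.97 pos [641.5  57.7 102.6] gap 63.9 j [-0.09  0.73  1.28 -0.    1.13 -1.25] F [ 0.5  0.2 -0.9]
shift [ 0.0004 -0.0004  0.0016] turn [0.    0.001 0.001]
```

apply_moves:
  plan:
    - [0.06,[0,0,0.001],[0,0,0]]
    - [0.06,[0,0,0.002],[0,0,0]]
    - [0.06,[0,0,0.003],[0,0,0]]
    - [0.06,[0,0,0.003],[0,0,0]]

```text
time: 6.48
position: [641.3, 57.7, 100.1]
tcp_rot: [0.207, 0.978, -0.0, 0.0]
wrist_force: [-2.2, -0.1, 5.5]
finger_gap: 64.1
```

apply_moves:
  plan:
    - [0.085,[0,0,0],[0,0,0]]
    - [0.085,[0,0,0],[0,0,0]]
    - [0.085,[0,0,0],[0,0,0]]
    - [0.085,[0,0,-0.03],[0,0,0]]
    - [0.085,[0,0,-0.08],[0,0,0]]

```text
time: 7.1
position: [640.8, 57.7, 178.6]
tcp_rot: [0.207, 0.978, -0.0, -0.002]
wrist_force: [0.3, -0.3, 0.2]
finger_gap: 85.0
```

```bash
python3 -c "
from h import *
go(581,376,185,66)"
```

```text
t 7.1 pos [640.8  57.7 178.6] gap 85.0 j [-0.09  0.65  1.2  -0.    1.3  -1.25] F [ 0.3 -0.3  0.2]
shift [ 0.1838  0.2667 -0.0061] turn [-0.001 -0.004  0.001]
```

apply_moves:
  plan:
    - [0.085,[0.184,0.267,0],[0,0,0]]
    - [0.085,[0.184,0.267,0],[0,0,0]]
    - [0.085,[0.184,0.267,0],[0,0,0]]
    - [0.085,[0.184,0.267,0],[0,0,0]]
    - [0.085,[0.184,0.267,0],[0,0,0]]

```text
time: 7.72
position: [583.1, 366.7, 179.3]
tcp_rot: [0.207, 0.978, 0.0, 0.0]
wrist_force: [0.6, -0.0, -0.1]
finger_gap: 85.2
```

```bash
python3 - <<'E'
from h import *
go(581,376,130,66)
I=robot.snapshot('side'); J=robot.snapshot('top')
a=I[160:230,255:345]; b=I[95:165,200:290]; 
f=lambda i:cv2.resize(i,(400,300),interpolation=2)
cv2.imwrite('pics/d5.png',np.vstack([np.hstack([f(a),f(b)]),np.hstack([f(J[130:220,210:330]),f(J[150:240,70:190])])]))
E
```

```text
t 7.72 pos [583.1 366.7 179.3] gap 85.2 j [ 0.39  0.72  1.05 -0.    1.37 -0.76] F [ 0.6 -0.  -0.1]
shift [0.0057 0.0076 0.0493] turn [0.    0.    0.001]
```

View pics/d5.png

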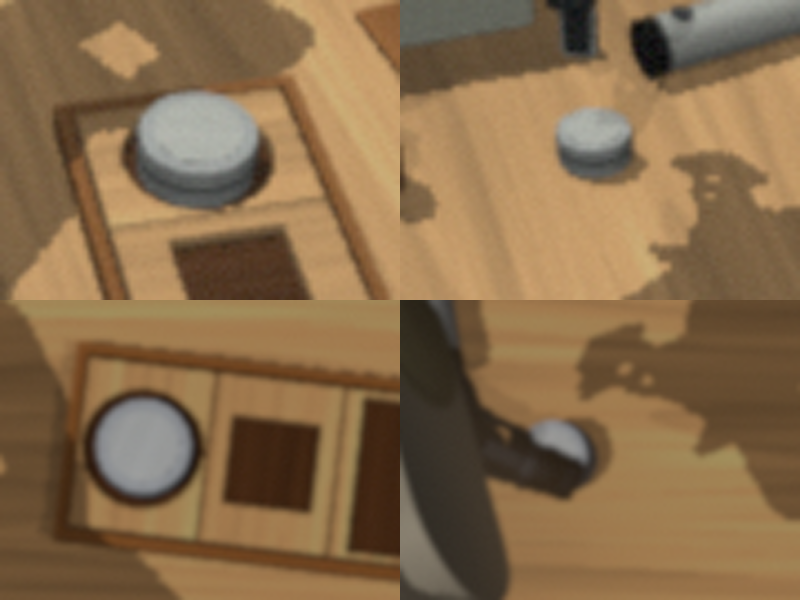

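```bash
python3 -c "
from h import *
for p in ((583,367,106),(581,376,24),(575,365,24)): print(proj('side',np.array(p)),proj('top',np.array(p)))
print(pix('side',243.8,125.4,24))"
```

```text
[242.7 102. ] [105.  190.9]
[242.4 124.8] [115.1 196.1]
[241.4 127.3] [119.7 198.8]
[584.2 372. ]
```

apply_moves:
  plan:
    - [0.085,[0.004,0.007,0.02],[0,0,0]]
    - [0.085,[0.004,0.007,0.06],[0,0,0]]
    - [0.085,[0.004,0.007,0.09],[0,0,0]]
    - [0.085,[0.004,0.007,0.1],[0,0,0]]
    - [0.085,[0.004,0.007,0.1],[0,0,0]]

```text
time: 8.45
position: [583.1, 372.1, 78.7]
tcp_rot: [0.208, 0.978, -0.0, -0.0]
wrist_force: [-0.6, 0.2, 0.6]
finger_gap: 84.8
```

apply_moves:
  plan:
    - [0.044,[0,0,0],[0,0,0]]
    - [0.044,[0,0,0],[0,0,0]]
    - [0.044,[0,0,0],[0,0,0]]
    - [0.044,[0,0,0],[0,0,0]]
    - [0.044,[0,0,0],[0,0,0]]

```text
time: 9.07
position: [583.3, 373.1, 80.9]
tcp_rot: [0.207, 0.978, 0.001, 0.001]
wrist_force: [0.4, -0.8, 5.3]
finger_gap: 48.3
```

apply_moves:
  plan:
    - [0.044,[0,0,0],[0,0,0]]
    - [0.044,[0,0,0],[0,0,0]]

```text
time: 9.32
position: [583.4, 373.1, 80.9]
tcp_rot: [0.207, 0.978, 0.001, 0.001]
wrist_force: [-0.6, 0.3, 6.2]
finger_gap: 48.4
```

apply_moves:
  plan:
    - [0.044,[0,0,-0.01],[0,0,0]]
    - [0.044,[0,0,-0.04],[0,0,0]]
    - [0.044,[0,0,-0.09],[0,0,0]]
    - [0.044,[0,0,-0.1],[0,0,0]]

```text
time: 9.82
position: [583.6, 373.3, 183.8]
tcp_rot: [0.207, 0.978, 0.002, 0.003]
wrist_force: [0.8, -0.1, -0.8]
finger_gap: 48.0
```

```bash
python3 -c "
from h import *
go(641.2,57.7,185,66)"
```

```text
t 9.82 pos [583.6 373.3 183.8] gap 48.0 j [ 0.4   0.72  1.03 -0.    1.38 -0.75] F [ 0.8 -0.1 -0.8]
shift [-0.1806 -0.2651 -0.0017] turn [0.005 0.005 0.001]
```

apply_moves:
  plan:
    - [0.044,[-0.1806,-0.265,0],[0,0,0]]
    - [0.044,[-0.1806,-0.265,0],[0,0,0]]
    - [0.044,[-0.1806,-0.265,0],[0,0,0]]
    - [0.044,[-0.1806,-0.265,0],[0,0,0]]
    - [0.044,[-0.1806,-0.265,0],[0,0,0]]

```text
time: 10.45
position: [638.7, 63.5, 179.0]
tcp_rot: [0.207, 0.978, -0.0, -0.0]
wrist_force: [1.2, 0.4, -0.7]
finger_gap: 48.6
```

```bash
python3 -c "
from h import *
go(641.2,57.7,135,66)"
```

```text
t 10.45 pos [638.7  63.5 179. ] gap 48.6 j [-0.09  0.64  1.21  0.    1.29 -1.24] F [ 1.2  0.4 -0.7]
shift [-0.0046 -0.0043  0.044 ] turn [-0.    -0.001  0.001]
```

apply_moves:
  plan:
    - [0.044,[-0.0046,-0.0043,0.01],[0,0,0]]
    - [0.044,[-0.0046,-0.0043,0.03],[0,0,0]]
    - [0.044,[-0.0046,-0.0043,0.046],[0,0,0]]
    - [0.044,[-0.0046,-0.0043,0.046],[0,0,0]]
    - [0.044,[-0.0046,-0.0043,0.046],[0,0,0]]

```text
time: 11.08
position: [641.6, 60.1, 133.8]
tcp_rot: [0.207, 0.978, 0.0, 0.0]
wrist_force: [-0.0, -0.6, 0.1]
finger_gap: 48.4
```

```bash
python3 - <<'E'
from h import *
go(641.2,57.7,123,66)
cv2.imwrite('pics/d6.png',cv2.resize(robot.snapshot('side')[140:230,250:350],None,fx=6,fy=6,interpolation=2))
for p in ((641.2,57.7,42),(641.2,57.7,78),(641.2,57.7,54)): print((proj('side',np.array(p))-[250,140])*6)
E
```

```text
t 11.07 pos [641.6  60.1 133.8] gap 48.4 j [-0.09  0.7   1.25  0.    1.2  -1.24] F [-0.  -0.6  0.1]
shift [-0.0006 -0.0024  0.0108] turn [0.    0.001 0.002]
[296.4 301.2]
[302.4 236.4]
[298.8 279.6]
```

View pics/d6.png

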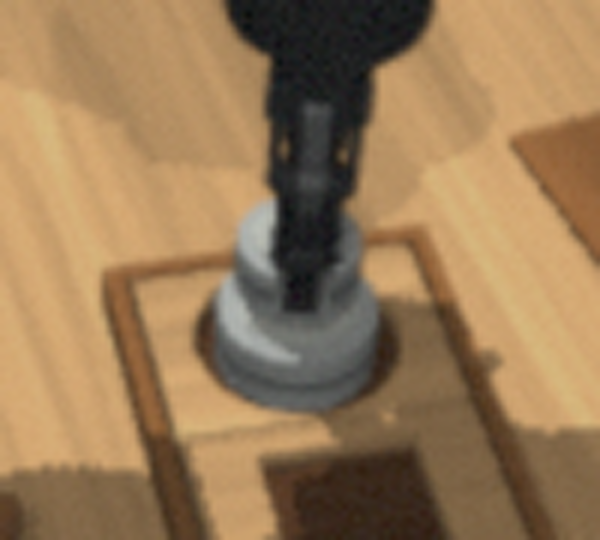

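Side view: the small tin (centre column 299 in the crop) is level and centred over the large one (299). I'll lower it about 12 mm and watch the force.

apply_moves:
  plan:
    - [0.044,[-0.0005,-0.0022,0.004],[0,0,0]]
    - [0.044,[-0.0005,-0.0022,0.008],[0,0,0]]
    - [0.044,[-0.0005,-0.0022,0.01],[0,0,0]]
    - [0.044,[-0.0005,-0.0022,0.011],[0,0,0]]
    - [0.044,[-0.0005,-0.0022,0.011],[0,0,0]]

```text
time: 11.75
position: [640.8, 57.4, 122.9]
tcp_rot: [0.207, 0.978, -0.0, 0.0]
wrist_force: [-2.6, -0.5, 4.7]
finger_gap: 48.1
```

apply_moves:
  plan:
    - [0.07,[0,0,0],[0,0,0]]
    - [0.07,[0,0,0],[0,0,0]]
    - [0.07,[0,0,0],[0,0,0]]
    - [0.07,[0,0,-0.03],[0,0,0]]
    - [0.07,[0,0,-0.08],[0,0,0]]

```text
time: 12.38
position: [640.5, 57.4, 201.5]
tcp_rot: [0.207, 0.978, -0.0, -0.002]
wrist_force: [-0.1, 0.0, -0.3]
finger_gap: 70.0
```

```bash
python3 -c "
from h import *
go(427,-364,200,94)"
```

```text
t 12.38 pos [640.5  57.4 201.5] gap 70.0 j [-0.09  0.63  1.17  0.    1.35 -1.25] F [-0.1  0.  -0.3]
shift [ 0.0241 -0.4717  0.0022] turn [-0.    -0.004 -0.488]
```

apply_moves:
  plan:
    - [0.08,[0.024,-0.472,0],[0,0,-0.12]]
    - [0.08,[0.024,-0.472,0],[0,0,-0.24]]
    - [0.08,[0.024,-0.472,0],[0,0,-0.36]]
    - [0.08,[0.024,-0.472,0],[0,0,-0.488]]
    - [0.08,[0.024,-0.472,0],[0,0,-0.488]]

```text
time: 13.0
position: [498.7, -223.0, 202.4]
tcp_rot: [-0.036, 0.999, -0.0, 0.0]
wrist_force: [1.3, -0.5, -0.5]
finger_gap: 80.0
```

```bash
python3 -c "
from h import *
go(427,-364,150,94)"
```

```text
t 13.0 pos [ 498.7 -223.   202.4] gap 80.0 j [-0.64  0.47  1.47  0.    1.2  -2.28] F [ 1.3 -0.5 -0.5]
shift [ 0.0817 -0.1354  0.0524] turn [-0.     0.     0.002]
```

apply_moves:
  plan:
    - [0.08,[0.082,-0.135,0.02],[0,0,0]]
    - [0.08,[0.082,-0.135,0.03],[0,0,0]]
    - [0.08,[0.082,-0.135,0.05],[0,0,0]]
    - [0.08,[0.082,-0.135,0.06],[0,0,0]]
    - [0.08,[0.082,-0.135,0.06],[0,0,0]]

```text
time: 13.62
position: [427.6, -361.2, 141.8]
tcp_rot: [-0.035, 0.999, 0.001, -0.0]
wrist_force: [-0.1, -0.1, 1.5]
finger_gap: 80.3
```

```bash
python3 - <<'E'
from h import *
go(427,-364,92,94)
cv2.imwrite('pics/d7.png',cv2.resize(np.hstack([robot.snapshot('side')[300:420,210:340],robot.snapshot('top')[220:340,385:485]]),None,fx=3.4,fy=3.4,interpolation=2))
E
```

```text
t 13.62 pos [ 427.6 -361.2  141.8] gap 80.3 j [-0.91  0.56  1.5   0.    1.08 -2.55] F [-0.1 -0.1  1.5]
shift [ 0.0008 -0.0029  0.0498] turn [ 0.001 -0.001  0.001]
```

View pics/d7.png

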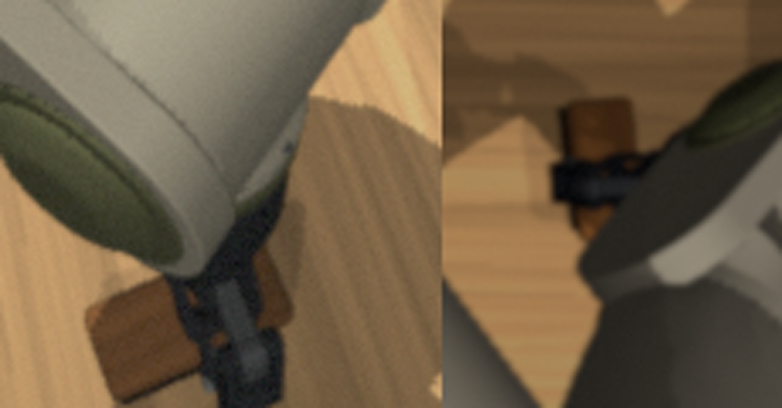

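The jaws straddle the brush at mid length and square to it (side crop around (240,340)). I'll descend and grip.

apply_moves:
  plan:
    - [0.08,[0.001,-0.003,0.015],[0,0,0]]
    - [0.08,[0.001,-0.003,0.035],[0,0,0]]
    - [0.08,[0.001,-0.003,0.05],[0,0,0]]
    - [0.08,[0.001,-0.003,0.05],[0,0,0]]
    - [0.08,[0.001,-0.003,0.05],[0,0,0]]

```text
time: 14.35
position: [426.9, -365.0, 92.7]
tcp_rot: [-0.035, 0.999, -0.0, 0.0]
wrist_force: [-0.3, -0.6, 0.8]
finger_gap: 80.2
```

apply_moves:
  plan:
    - [0.038,[0,0,0],[0,0,0]]
    - [0.038,[0,0,0],[0,0,0]]
    - [0.038,[0,0,0],[0,0,0]]
    - [0.038,[0,0,0],[0,0,0]]
    - [0.038,[0,0,0],[0,0,0]]

```text
time: 14.98
position: [426.8, -365.0, 92.9]
tcp_rot: [-0.035, 0.999, -0.0, 0.0]
wrist_force: [0.7, 0.5, 6.3]
finger_gap: 43.0
```

apply_moves:
  plan:
    - [0.038,[0,0,0],[0,0,0]]
    - [0.038,[0,0,0],[0,0,0]]

```text
time: 15.22
position: [426.8, -365.0, 92.9]
tcp_rot: [-0.035, 0.999, -0.0, 0.0]
wrist_force: [-0.3, 1.2, 5.6]
finger_gap: 43.3
```

apply_moves:
  plan:
    - [0.038,[0,0,-0.01],[0,0,0]]
    - [0.038,[0,0,-0.04],[0,0,0]]
    - [0.038,[0,0,-0.09],[0,0,0]]
    - [0.038,[0,0,-0.1],[0,0,0]]

```text
time: 15.72
position: [427.2, -365.5, 195.6]
tcp_rot: [-0.035, 0.999, -0.002, 0.002]
wrist_force: [0.2, 0.7, -1.9]
finger_gap: 43.1
```

```bash
python3 -c "
from h import *
go(623,-125.7,190,84.4)"
```

```text
t 15.72 pos [ 427.2 -365.5  195.6] gap 43.1 j [-0.92  0.5   1.43 -0.    1.2  -2.56] F [ 0.2  0.7 -1.9]
shift [-0.2121  0.2255  0.0052] turn [-0.005  0.004  0.168]
```

apply_moves:
  plan:
    - [0.038,[-0.212,0.2255,0],[0,0,0.06]]
    - [0.038,[-0.212,0.2255,0],[0,0,0.12]]
    - [0.038,[-0.212,0.2255,0],[0,0,0.168]]
    - [0.038,[-0.212,0.2255,0],[0,0,0.168]]
    - [0.038,[-0.212,0.2255,0],[0,0,0.168]]

```text
time: 16.35
position: [623.2, -123.1, 191.5]
tcp_rot: [0.049, 0.999, 0.0, -0.001]
wrist_force: [0.2, -1.3, -0.9]
finger_gap: 43.1
```

```bash
python3 -c "
from h import *
go(623,-125.7,106,84.4)"
```

```text
t 16.35 pos [ 623.2 -123.1  191.5] gap 43.1 j [-0.38  0.62  1.21 -0.    1.31 -1.85] F [ 0.2 -1.3 -0.9]
shift [-0.0002 -0.0026  0.0855] turn [ 0.    -0.001  0.   ]
```

Grip height 93 plus the 12 mm floor gives contact at about z 105.

apply_moves:
  plan:
    - [0.038,[0,-0.0026,0.03],[0,0,0]]
    - [0.038,[0,-0.0026,0.06],[0,0,0]]
    - [0.038,[0,-0.0026,0.075],[0,0,0]]
    - [0.038,[0,-0.0026,0.083],[0,0,0]]
    - [0.038,[0,-0.0026,0.083],[0,0,0]]

```text
time: 16.98
position: [622.1, -127.9, 109.4]
tcp_rot: [0.049, 0.999, -0.0, 0.0]
wrist_force: [0.4, 0.8, -1.2]
finger_gap: 43.2
```

apply_moves:
  plan:
    - [0.038,[0,0,0.001],[0,0,0]]
    - [0.038,[0,0,0.002],[0,0,0]]
    - [0.038,[0,0,0.003],[0,0,0]]
    - [0.038,[0,0,0.003],[0,0,0]]

```text
time: 17.48
position: [622.1, -127.7, 106.3]
tcp_rot: [0.049, 0.999, -0.0, 0.0]
wrist_force: [0.0, -0.7, -1.4]
finger_gap: 43.1
```

apply_moves:
  plan:
    - [0.038,[0,0,0.001],[0,0,0]]
    - [0.038,[0,0,0.0015],[0,0,0]]
    - [0.038,[0,0,0.002],[0,0,0]]
    - [0.038,[0,0,0.002],[0,0,0]]

```text
time: 17.98
position: [622.1, -127.6, 104.9]
tcp_rot: [0.049, 0.999, -0.0, 0.0]
wrist_force: [-3.4, 0.4, 5.5]
finger_gap: 43.5
```

Contact is at 104.9 as predicted. Release and rise.

apply_moves:
  plan:
    - [0.065,[0,0,0],[0,0,0]]
    - [0.065,[0,0,0],[0,0,0]]
    - [0.065,[0,0,0],[0,0,0]]
    - [0.065,[0,0,-0.04],[0,0,0]]
    - [0.065,[0,0,-0.1],[0,0,0]]

```text
time: 18.6
position: [621.6, -127.5, 203.8]
tcp_rot: [0.049, 0.999, 0.001, -0.002]
wrist_force: [0.5, -0.3, 0.4]
finger_gap: 65.1
```

```bash
python3 -c "
from h import *
go(443,-168,200,-30)"
```

```text
t 18.6 pos [ 621.6 -127.5  203.8] gap 65.1 j [-0.39  0.61  1.2   0.    1.34 -1.86] F [ 0.5 -0.3  0.4]
shift [ 0.1738 -0.0577  0.0044] turn [ 0.003 -0.003 -1.145]
```

The shortest turn would exceed joint 6, so I turn the other way (+2.0 rad).

apply_moves:
  plan:
    - [0.08,[0.174,-0.058,0],[0,0,0.18]]
    - [0.08,[0.174,-0.058,0],[0,0,0.36]]
    - [0.08,[0.174,-0.058,0],[0,0,0.54]]
    - [0.08,[0.174,-0.058,0],[0,0,0.72]]
    - [0.08,[0.174,-0.058,0],[0,0,0.9]]

```text
time: 19.23
position: [442.8, -168.7, 204.6]
tcp_rot: [0.482, 0.876, -0.0, 0.0]
wrist_force: [0.4, -0.1, 0.2]
finger_gap: 80.1
```

apply_moves:
  plan:
    - [0.08,[0,0,0],[0,0,0.18]]
    - [0.08,[0,0,0],[0,0,0.36]]
    - [0.08,[0,0,0],[0,0,0.54]]
    - [0.08,[0,0,0],[0,0,0.72]]
    - [0.08,[0,0,0],[0,0,0.9]]

```text
time: 19.85
position: [443.3, -168.4, 204.3]
tcp_rot: [0.815, 0.58, 0.0, 0.0]
wrist_force: [-0.1, 0.5, 0.0]
finger_gap: 80.3
```

```bash
python3 -c "
from h import *
go(443,-168,180,-30)"
```

```text
t 19.85 pos [ 443.3 -168.4  204.3] gap 80.3 j [-0.61  0.36  1.66  0.    1.12 -0.28] F [-0.1  0.5  0. ]
shift [ 0.0003 -0.0004  0.0243] turn [ 0.    -0.     0.191]
```

apply_moves:
  plan:
    - [0.085,[0,0,0.01],[0,0,0.15]]
    - [0.085,[0,0,0.024],[0,0,0.191]]
    - [0.085,[0,0,0.024],[0,0,0.191]]

```text
time: 20.23
position: [443.0, -168.2, 179.7]
tcp_rot: [0.865, 0.503, -0.0, -0.001]
wrist_force: [-0.3, -0.4, -0.2]
finger_gap: 84.8
```

```bash
python3 - <<'E'
from h import *
go(443,-168,97,-30)
I=robot.snapshot('side');J=robot.snapshot('top')
f=lambda i:cv2.resize(i,(400,480),interpolation=2)
cv2.imwrite('pics/d8.png',np.hstack([f(I[205:325,195:295]),f(J[140:296,230:360])]))
E
```

```text
t 20.23 pos [ 443.  -168.2  179.7] gap 84.8 j [-0.61  0.39  1.69 -0.    1.06 -0.1 ] F [-0.3 -0.4 -0.2]
shift [0.0002 0.     0.0827] turn [-0.002 -0.     0.006]
```

View pics/d8.png

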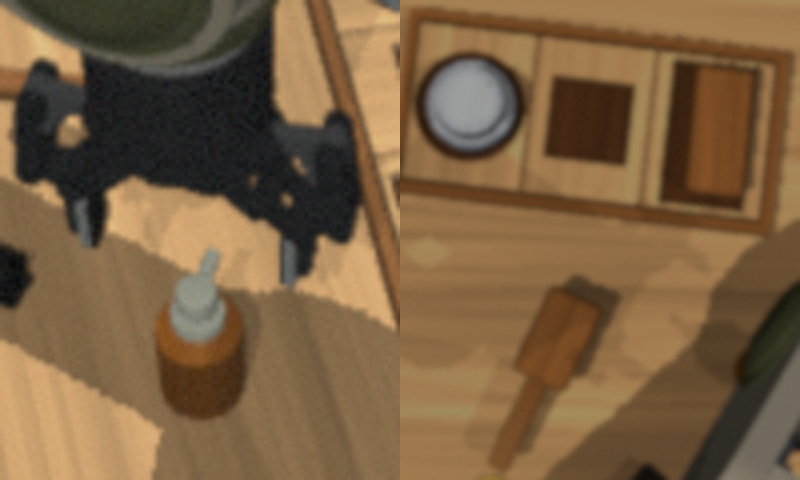

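The small tin sits concentric on the large one, the brush is in the oblong recess (a few mm to -y), and the jaws straddle the bottle with the nozzle pointing between the fingers. I'll descend.

apply_moves:
  plan:
    - [0.085,[0,0,0.02],[0,0,0]]
    - [0.085,[0,0,0.045],[0,0,0]]
    - [0.085,[0,0,0.065],[0,0,0]]
    - [0.085,[0,0,0.081],[0,0,0]]
    - [0.085,[0,0,0.081],[0,0,0]]

```text
time: 20.95
position: [443.2, -168.4, 99.1]
tcp_rot: [0.864, 0.503, -0.0, -0.0]
wrist_force: [-0.6, 1.2, 0.9]
finger_gap: 84.7
```

apply_moves:
  plan:
    - [0.038,[0,0,0],[0,0,0]]
    - [0.038,[0,0,0],[0,0,0]]
    - [0.038,[0,0,0],[0,0,0]]
    - [0.038,[0,0,0],[0,0,0]]
    - [0.038,[0,0,0],[0,0,0]]

```text
time: 21.58
position: [443.5, -168.5, 100.2]
tcp_rot: [0.865, 0.503, 0.0, 0.001]
wrist_force: [-1.7, 0.5, 6.6]
finger_gap: 42.5
```

apply_moves:
  plan:
    - [0.038,[0,0,0],[0,0,0]]
    - [0.038,[0,0,0],[0,0,0]]

```text
time: 21.82
position: [443.5, -168.5, 100.2]
tcp_rot: [0.865, 0.503, 0.0, 0.001]
wrist_force: [-1.9, 0.6, 7.3]
finger_gap: 42.6
```

apply_moves:
  plan:
    - [0.038,[0,0,-0.01],[0,0,0]]
    - [0.038,[0,0,-0.04],[0,0,0]]
    - [0.038,[0,0,-0.09],[0,0,0]]
    - [0.038,[0,0,-0.12],[0,0,0]]

```text
time: 22.32
position: [443.4, -168.4, 222.0]
tcp_rot: [0.865, 0.502, 0.001, 0.001]
wrist_force: [0.2, -0.5, -1.4]
finger_gap: 43.0
```

```bash
python3 -c "
from h import *
go(632,-34.1,215,-30)"
```

```text
t 22.32 pos [ 443.4 -168.4  222. ] gap 43.0 j [-0.61  0.33  1.64  0.    1.17 -0.1 ] F [ 0.2 -0.5 -1.4]
shift [0.2101 0.0974 0.0073] turn [0.003 0.    0.006]
```

apply_moves:
  plan:
    - [0.038,[0.21,0.0975,0],[0,0,0]]
    - [0.038,[0.21,0.0975,0],[0,0,0]]
    - [0.038,[0.21,0.0975,0],[0,0,0]]
    - [0.038,[0.21,0.0975,0],[0,0,0]]
    - [0.038,[0.21,0.0975,0],[0,0,0]]

```text
time: 22.95
position: [633.2, -32.2, 219.1]
tcp_rot: [0.864, 0.504, 0.0, -0.0]
wrist_force: [-0.0, -0.1, -0.7]
finger_gap: 42.7
```

```bash
python3 -c "
from h import *
go(632,-34.1,118,-30)"
```

```text
t 22.95 pos [633.2 -32.2 219.1] gap 42.7 j [-0.24  0.59  1.18  0.    1.37  0.28] F [-0.  -0.1 -0.7]
shift [-2.300e-03 -1.000e-04  1.011e-01] turn [ 0.    -0.     0.009]
```

apply_moves:
  plan:
    - [0.038,[-0.002,0,0.03],[0,0,0]]
    - [0.038,[-0.002,0,0.06],[0,0,0]]
    - [0.038,[-0.002,0,0.085],[0,0,0]]
    - [0.038,[-0.002,0,0.103],[0,0,0]]
    - [0.038,[-0.002,0,0.103],[0,0,0]]

```text
time: 23.58
position: [629.9, -36.5, 115.7]
tcp_rot: [0.865, 0.502, -0.001, -0.001]
wrist_force: [-0.9, 0.0, -0.0]
finger_gap: 42.5
```

apply_moves:
  plan:
    - [0.038,[0,0,0.001],[0,0,0]]
    - [0.038,[0,0,0.002],[0,0,0]]
    - [0.038,[0,0,0.003],[0,0,0]]
    - [0.038,[0,0,0.003],[0,0,0]]

```text
time: 24.08
position: [631.0, -36.0, 113.5]
tcp_rot: [0.865, 0.502, 0.0, 0.0]
wrist_force: [-0.5, -0.1, -1.3]
finger_gap: 42.6
```

apply_moves:
  plan:
    - [0.038,[0,0,0.001],[0,0,0]]
    - [0.038,[0,0,0.0015],[0,0,0]]
    - [0.038,[0,0,0.002],[0,0,0]]
    - [0.038,[0,0,0.002],[0,0,0]]

```text
time: 24.58
position: [631.0, -35.9, 112.3]
tcp_rot: [0.865, 0.502, 0.0, 0.0]
wrist_force: [-3.3, 1.2, 7.4]
finger_gap: 42.6
```

Contact is at 112.3, as expected. Release, rise and retreat.

apply_moves:
  plan:
    - [0.07,[0,0,0],[0,0,0]]
    - [0.07,[0,0,0],[0,0,0]]
    - [0.07,[0,0,0],[0,0,0]]
    - [0.07,[0,0,-0.04],[0,0,0]]
    - [0.07,[0,0,-0.1],[0,0,0]]

```text
time: 25.2
position: [630.5, -35.9, 210.7]
tcp_rot: [0.865, 0.502, -0.002, -0.001]
wrist_force: [1.2, 0.3, 0.7]
finger_gap: 69.9
```

```bash
python3 -c "
from h import *
go(400,150,260,-30)"
```

```text
t 25.2 pos [630.5 -35.9 210.7] gap 69.9 j [-0.24  0.6   1.2   0.    1.35  0.27] F [1.2 0.3 0.7]
shift [ 0.0473 -0.2925 -0.0481] turn [-0.004  0.001  0.005]
```

apply_moves:
  plan:
    - [0.07,[0,0,-0.05],[0,0,0]]
    - [0.07,[0.047,-0.292,-0.06],[0,0,0]]
    - [0.07,[0.047,-0.292,-0.06],[0,0,0]]
    - [0.07,[0.047,-0.292,-0.06],[0,0,0]]
    - [0.07,[0.047,-0.292,-0.06],[0,0,0]]

```text
time: 25.82
position: [434.6, 121.7, 269.8]
tcp_rot: [0.865, 0.502, 0.0, 0.0]
wrist_force: [0.5, 0.1, 0.3]
finger_gap: 70.1
```

apply_moves:
  plan:
    - [0.07,[0.02,-0.06,0],[0,0,0]]
    - [0.07,[0.02,-0.06,0],[0,0,0]]
    - [0.07,[0.02,-0.06,0],[0,0,0]]

```text
time: 26.2
position: [394.5, 167.7, 269.9]
tcp_rot: [0.864, 0.503, 0.0, 0.0]
wrist_force: [0.8, 0.4, 0.3]
finger_gap: 70.3
```

```bash
python3 - <<'E'
from h import *
I=robot.snapshot('side');J=robot.snapshot('top')
cv2.imwrite('pics/e_top.png',J)
f=lambda i,h:cv2.resize(i,(400,h),interpolation=2)
cv2.imwrite('pics/e1.png',np.hstack([f(I[155:295,255:370],490),f(J[125:225,215:365],490)[:490]]))
E
```

```text
(no output)
```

View pics/e1.png

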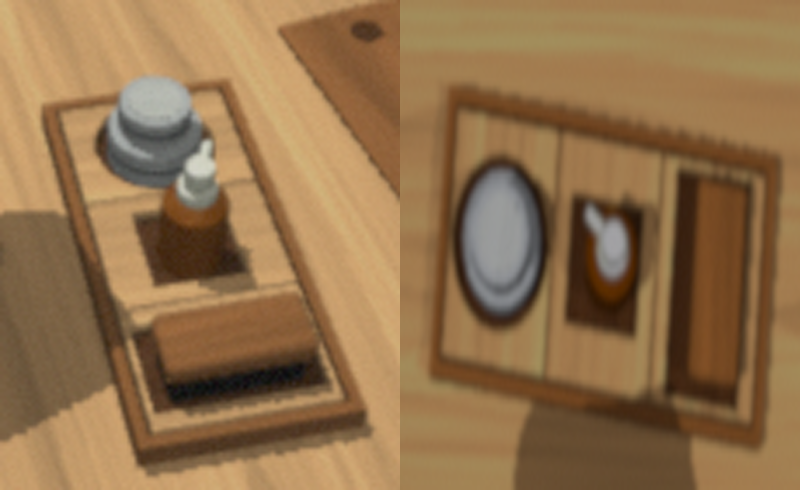

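All four are seated: stack concentric, bottle upright in the square recess, brush level in the oblong one and only a few mm off centre. I'll check the look-alikes against the first picture, then hand in.

```bash
python3 - <<'E'
from h import *
A=cv2.imread('pics/top0.png');B=cv2.imread('pics/e_top.png')
for n,u,v,r in(("candle",202,262,16),("handled",276,260,22),("capped",105,260,14)):
    s=cv2.matchTemplate(B[v-r-12:v+r+12,u-r-12:u+r+12],A[v-r:v+r,u-r:u+r],cv2.TM_CCOEFF_NORMED); print(n,s.max().round(2),np.array(cv2.minMaxLoc(s)[3])-12)
print(robot.observe()["time"],robot.close_job())
E
```

```text
candle 0.32 [10 12]
handled 0.7 [-1  0]
capped 0.99 [0 0]
the job is handed in; nothing more can be done
26.3 None
```

The shoe-care kit is packed in the tray and the job was handed in at 26.3 s, but one last check, on the candle, was inconclusive.

**What I did:** I placed the large tin, then the small tin on it, then the brush, then the spray bottle. Each went down until the wrist force showed light contact (about 5 to 7 N) at the height expected for sitting fully down. The arm then retreated to about 270 mm, clear of everything.

**Last checks:**
- **Packed items:** the final side and top pictures show the tins concentric, the bottle upright in the square recess and the brush level. The brush sits roughly 3 to 6 mm off centre, within the 18 mm allowed.
- **Plain-cap bottle:** template matching against the first picture shows no shift (score 0.99).
- **Handled brush:** it shows about 1 pixel of shift, with a weaker score of 0.70.
- **Candle:** the match failed (score 0.32). I believe the parked arm was over it in the top view. I did not look again before handing in, so its position is not confirmed. The fingers never came below about 190 mm near it, and no contact force showed there.

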